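Lock the shower cap case with the curved pin

TASK

Lock the larger of the two closed boxes, the shower cap case: take the curved locking pin by its bamboo handle and pass its curve through the steel ring on the front of the case until the middle of the curve lies in the ring and the pin sits square to the case. Leave the pin standing upright on its foot on the shelf, let go, and do not knock over the glass tumbler.

Things in the scene. Friction and masses are not known exactly. Their poses are not given: they have to be found in the camera images.
- hook_grip (a point): Grip point of the curved pin (loose, 0.27 kg): on the axis of its upright 20 mm square bamboo handle (faces square to the axes), 72 mm above the underside of its round steel foot (48 mm wide, 14 mm high); handle top 24 mm higher. z up. A level C of 6 mm wire leaves the handle 42 mm below this point. A like pin with a straight bar is a bystander.
- hook_bend (a point): Middle of the curved pin's C, on the wire's axis, 30 mm above the foot's underside. Axes as hook_grip. The C is an arc of 50 mm radius over 200 degrees; in the pin's x, y from the handle (mm): arc centre (8.7, 49.2), this point (58.7, 49.2), free tip (0, 98.5). The tip leads when the pin turns counter-clockwise, seen from above, about the arc centre.
- case_ring (a point): Hole centre of the ring on the shower cap case (fixed, white, 170 wide, 110 deep, 70 mm high; the smaller grey box 115x85x50 is a bystander). Hole 30 mm, wire 5 mm; centre 32 mm up, 22 mm before the long face towards the robot. x points into the case, y is the hole's axis (level, along the face), z up. Locked, the pin's x points like this x, its arc centre 50 mm before the ring.
- tumbler: Glass tumbler, loose, 68 mm across the rim and 110 mm high, standing on the shelf behind the pins and boxes; origin at the centre of its underside, z up. A bystander not to be knocked over.
There are look-alikes about, which are no part of the job. Leave any red or turquoise look-alike of the part that bears hook_grip alone.

How it is judged:
By the outcome, as a careful person would: the job done as asked, in the order asked, and still so for the second after the job is handed in, with the robot touching nothing.
It also fails if it takes over 45 s, if anything falls off the work surface, if the arm or the gripper's body presses on something with over 40 N, if the wrist force passes 120 N, or if a joint passes its speed limit or range.

ROBOT

A 6-joint arm with a two-finger parallel gripper is mounted at the origin on the work surface. World frame = base frame: x ahead of the robot, y to its left, z up, the work surface at z = 0. Lengths are in m, angles in rad, forces in N, time in s.
With the tool pointing down it reaches from about 0.375 to 0.975 m from the base axis. Payload 3.8 kg.
Tool frame: the origin (TCP) lies midway between the tips of the shut fingers; the grasp point (between the pads) lies 19 mm behind it; x points along the fingers, y is the direction in which the jaws open and shut, and the axes are right-handed (so a half turn about x gives the same grasp; the last joint's range is limited). The gripper opens to 88 mm and grips with 3 to 60 N. Pads are 18 mm wide; open, the fingers measure 123 mm over their backs; the gripper's body (75 mm by 187 mm) begins 45 mm behind the grasp point.
Start: joints at [1.164, 0.264, 1.604, -0, 1.274, -0.037], TCP at [0.244, 0.629, 0.239] pointing down, gripper open.
Joint ranges: [-2.63, 2.63], [-0.94, 2.18], [0.31, 2.57], [-1.31, 4.45], [0, 2.66], [-2.55, 2.55]. Speed limits (rad/s): [2.57, 2.57, 3.14, 3.14, 3.14, 3.14].

INTERFACE

Orientations are given as a rotation vector (axis times angle).
In Python, from cell import manip, inverse_kinematics, cams, order gives the robot as it stands. Calls block until the motion is done:
- manip.move_pose(position, orientation): joint-space move of the TCP to a pose.
- manip.move_linear(position, rate=0.15, rot=None): straight line of the TCP; rot=None keeps the orientation; rate is the mean speed in m/s.
- manip.set_joints(angles): joint-space move.
- manip.set_gripper(opening, force=None): finger opening in m; force is the grip in N (None keeps the last); returns when the fingers have stopped.
- manip.dwell(seconds).
- inverse_kinematics(position, orientation): joint angles nearest the present ones, or None.
- manip.state(): the state.
- cams.capture(name): name is "scene" or "top" or "wrist"; returns a dict with "image" (480x640x3 uint8, blue, green, red), "z_map" (480x640 float32, m along the optical axis (not along the pixel's ray), 0 where there is no reading), "intrinsics" (3x3 intrinsics, pixels), "position" and "orientation" of the camera in the world; the wrist camera has in their place "T_tool_cam" (4x4, takes a point from camera to tool coordinates, whose origin is the TCP and whose axes are the tool frame's). Camera axes: x right, y down, z forward; pixel columns grow to the right and rows downward; lengths in m; the calibration is good to about 2 mm. A picture is of the moment at which its call begins: read the wrist's pose just before it.
A pose or a line that the arm cannot do raises manip.IKError and nothing moves.
- order.close_job(): hands the job in, once; it reports no verdict.
The state is a dict: "clock": time; "joint_pos": joint angles; "joint_velocities": joint speeds; "tau": joint torques, N m; "tool_pos": TCP position; "tcp_rot": TCP orientation; "contact_force": force on the tool from outside, world axes, zero at the start; "moment": the same for the moment, N m; "gripper_width": finger opening in m.
Only numpy, scipy, OpenCV 4.12 (cv2) and the standard library are available. Lean on these libraries where they do the work, as an engineer would, in place of code of your own. Each camera call takes 0.05 s, during which the arm holds its last target.

## Working session

There is one attempt and no reset: what is moved stays moved. The work goes in short steps, each a Python script; the robot and the scene stay as the last script left them, time stands still between calls to the robot, and variables do not carry over. Pictures are saved under pics/ and viewed, and the job is handed in when it is done.

```bash
ls; mkdir -p pics
cat > h.py <<'E'
import numpy as np, cv2, pickle
from scipy.spatial.transform import Rotation as R
from cell import manip, inverse_kinematics, cams, order
def pose(c):
    o=np.array(c["orientation"],float)
    M=o if o.shape==(3,3) else (R.from_rotvec(o) if o.size==3 else R.from_quat(o)).as_matrix()
    return M,np.array(c["position"],float)
def cloud(c,MT=None):
    z=c["z_map"];K=np.array(c["intrinsics"]);v,u=np.mgrid[:z.shape[0],:z.shape[1]]
    P=np.stack([(u-K[0,2])/K[0,0]*z,(v-K[1,2])/K[1,1]*z,z],-1)
    M,t=MT or pose(c)
    W=P@M.T+t; W[z<=0]=np.nan
    return W
E
python3 - <<'E'
from h import *
for n in ("scene","top"):
    c=cams.capture(n);pickle.dump(c,open(n+".pkl","wb"));cv2.imwrite(f"pics/{n}0.png",c["image"])
    print(n,c["position"],c["orientation"],c["intrinsics"])
s=manip.state();print(s["clock"],s["tool_pos"],s["tcp_rot"])
E
```

```text
pics
scene [ 1.29133907 -0.13761099  0.92819802] [-1.91149293 -1.54685089  0.64151202] [[485.17725351   0.         318.04064566]
 [  0.         485.17725351 241.06485135]
 [  0.           0.           1.        ]]
top [0.41137975 0.03657648 1.1518057 ] [-2.1740176   2.17884471 -0.10016308] [[576.52366817   0.         308.2940572 ]
 [  0.         576.52366817 235.68051358]
 [  0.           0.           1.        ]]
0.1 [0.24375897 0.62877831 0.23751532] [ 0.28860829  1.55165591 -0.29170571]
```

View pics/scene0.png

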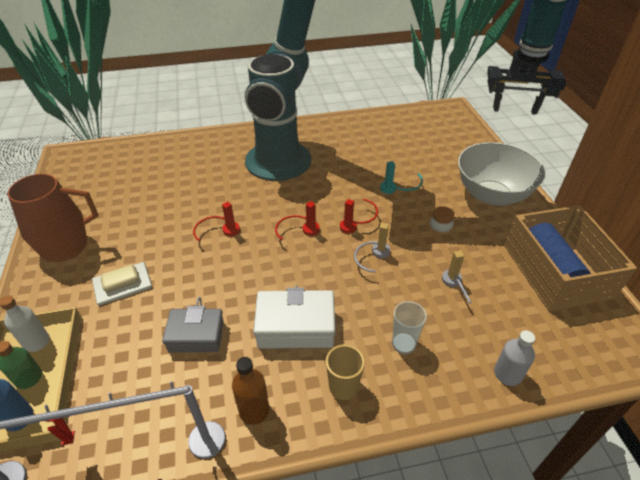

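View pics/top0.png

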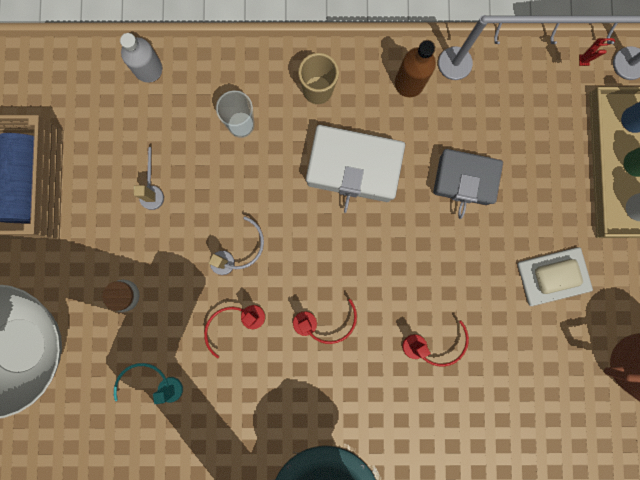

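The curved bamboo pin is at top-view (222,262). The straight-bar pin at (148,195), the red pins at (253,317), (305,322) and (415,347), and the turquoise pin at (168,390) are look-alikes. The white case is at (355,162) with its ring near (347,200), and the grey box at (468,175) is a bystander. I'll confirm this in enlarged crops and measure.

Run:
```python
from h import *
c=pickle.load(open("top.pkl","rb"));W=cloud(c);np.save("Wtop.npy",W)
a=cv2.resize(c["image"][195:285,190:280],None,fx=4.4,fy=4.4,interpolation=cv2.INTER_CUBIC)
b=cv2.resize(c["image"][115:225,300:410],None,fx=3.6,fy=3.6,interpolation=cv2.INTER_CUBIC)
cv2.imwrite("pics/crop0.png",np.hstack([a,b]))
for n,p in dict(handle=(218,260),table=(250,300),case=(360,150),ring=(347,200),tumb=(238,110),grey=(465,165),red=(305,320)).items():
    print(n,np.nanmedian(W[p[1]-1:p[1]+2,p[0]-1:p[0]+2].reshape(-1,3),0).round(4))
# case top rect
img=c["image"]
m=((W[...,2]>0.062)&(W[...,2]<0.078)); m[:, :300]=0;m[:,410:]=0;m[210:]=0;m[:115]=0
m&=(img.min(-1)>150)
n,l,st,ce=cv2.connectedComponentsWithStats(m.astype(np.uint8))
i=1+np.argmax(st[1:,4]);P=W[l==i];print(st[i],P[:,2].mean())
rc=cv2.minAreaRect((P[:,:2]*1000).astype(np.float32));print("case rect",rc,cv2.boxPoints(rc))
# pin pts by height
sub=W[195:285,190:280].reshape(-1,3)
for lo,hi in((0.085,0.11),(0.02,0.04),(0.008,0.018)):
    q=sub[(sub[:,2]>lo)&(sub[:,2]<hi)];print(lo,len(q),q.mean(0).round(4),q.min(0).round(4),q.max(0).round(4))
```

```text
handle [0.4622 0.1998 0.0958]
table [0.3872 0.1498 0.0019]
case [ 0.6729 -0.0649  0.0704]
ring [ 0.5794 -0.0408  0.0515]
tumb [0.7679 0.175  0.0179]
grey [ 0.6479 -0.2696  0.0495]
red [0.3528 0.0406 0.0943]
[ 307  126   98   73 4881] 0.07094557962726417
case rect ((649.2737426757812, -56.30467987060547), (171.32481384277344, 114.7569351196289), 78.30176544189453) [[ 575.71844  -128.55391 ]
 [ 688.09174  -151.82169 ]
 [ 722.82904    15.94455 ]
 [ 610.45575    39.212326]]
0.085 128 [0.4615 0.204  0.0965] [0.4493 0.1922 0.0859] [0.4733 0.2158 0.1029]
0.02 275 [0.489  0.1488 0.0334] [0.4423 0.122  0.0201] [0.5515 0.2092 0.0395]
0.008 251 [0.462  0.1996 0.0143] [0.4188 0.0984 0.0081] [0.5945 0.2689 0.018 ]
```

View pics/crop0.png

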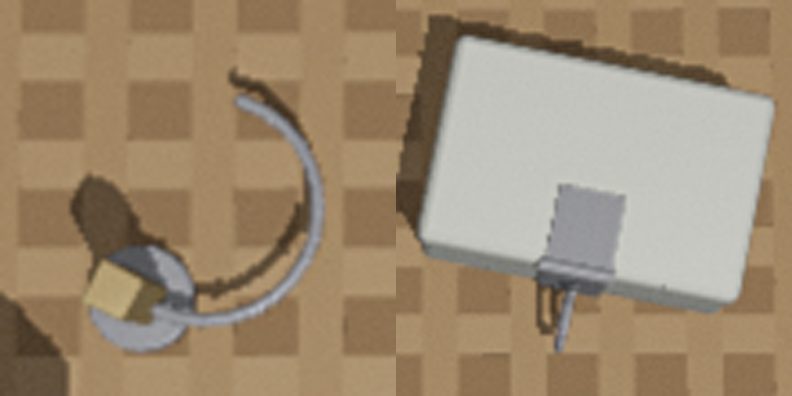

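The left crop shows the bamboo handle on its steel foot, with a steel C about 200° long opening left/up, so this is the curved pin. The right crop shows the white case with its hasp and the steel ring seen edge-on at about (346,203). Next I'll fit the pin pose and the ring.

Run:
```python
from h import *
from scipy.optimize import least_squares
W=np.load("Wtop.npy");c=pickle.load(open("top.pkl","rb"));img=c["image"].astype(int)
v,u=np.mgrid[:480,:640]
# wire by depth: points 24..38mm, inside region, away from handle
m=(W[...,2]>0.022)&(W[...,2]<0.040)&(u>225)&(u<275)&(v>205)&(v<280)
P=W[m];h=np.array([0.4615,0.2025])
d=np.hypot(*(P[:,:2]-h).T);P=P[d>0.03]
f=least_squares(lambda x:np.hypot(P[:,0]-x[0],P[:,1]-x[1])-x[2],[0.5,0.16,0.05],loss='soft_l1',f_scale=0.002)
print("arc",f.x.round(4),len(P),"z",np.median(P[:,2]),np.abs(f.fun).mean())
ang=np.degrees(np.arctan2(P[:,1]-f.x[1],P[:,0]-f.x[0]))
a=np.sort(ang%360);g=np.diff(np.append(a,a[0]+360));k=np.argmax(g);print("gap from",a[k],"to",a[(k+1)%len(a)])
# foot: grey points at z 0.010-0.018
m=(W[...,2]>0.009)&(W[...,2]<0.019)&(u>205)&(u<240)&(v>245)&(v<280);F=W[m]
print("foot",cv2.minEnclosingCircle((F[:,:2]*1000).astype(np.float32)),len(F))
m=(W[...,2]>0.09)&(u>200)&(u<240)&(v>240)&(v<280);H=W[m]
print("handle top",cv2.minAreaRect((H[:,:2]*1000).astype(np.float32)),len(H),H[:,2].mean())
# ring
m=(W[...,2]>0.012)&(W[...,2]<0.056)&(u>338)&(u<356)&(v>192)&(v<214);
Q=W[m]
for q,uu,vv in zip(Q,u[m],v[m]):print(uu,vv,q.round(4))
w=cams.capture("wrist");print(w["T_tool_cam"],w["intrinsics"])
```

```text
arc [0.501  0.174  0.0499] 227 z 0.03343583151665941 0.0014868258168334381
gap from 346.1221487534749 to 179.73692053335776
foot ((461.6942138671875, 204.29835510253906), 23.735942840576172) 248
handle top ((461.8272705078125, 204.63333129882812), (20.268108367919922, 19.589027404785156), 62.85523223876953) 123 0.09680976624118255
339 193 [ 0.5992 -0.0274  0.0146]
340 193 [ 0.5988 -0.0292  0.0169]
341 193 [ 0.5979 -0.0309  0.0224]
342 193 [ 0.5974 -0.0327  0.0251]
343 193 [ 0.5973 -0.0346  0.026 ]
344 193 [ 0.5964 -0.0363  0.0311]
345 193 [ 0.5965 -0.0383  0.0303]
346 193 [ 0.5969 -0.0404  0.0281]
347 193 [ 0.5956 -0.0418  0.036 ]
348 193 [ 0.5944 -0.0433  0.0433]
349 193 [ 0.595  -0.0455  0.0395]
350 193 [ 0.5949 -0.0474  0.04  ]
351 193 [ 0.5946 -0.0492  0.0421]
352 193 [ 0.5944 -0.0511  0.043 ]
353 193 [ 0.5931 -0.0524  0.0511]
354 193 [ 0.5927 -0.0541  0.0531]
355 193 [ 0.5929 -0.0561  0.0524]
342 194 [ 0.5975 -0.0335  0.0123]
343 194 [ 0.597  -0.0353  0.0153]
344 194 [ 0.5962 -0.037   0.0201]
345 194 [ 0.5964 -0.039   0.0192]
346 194 [ 0.5957 -0.0407  0.0234]
347 194 [ 0.5941 -0
[... 2226 characters left out ...]
46 209 [ 0.5622 -0.0387  0.0491]
344 210 [ 0.5617 -0.0355  0.0389]
345 210 [ 0.5615 -0.0374  0.0402]
346 210 [ 0.5608 -0.039   0.0453]
344 211 [ 0.5597 -0.0355  0.0393]
345 211 [ 0.5592 -0.0372  0.0429]
346 211 [ 0.5594 -0.0392  0.0414]
344 212 [ 0.5588 -0.036   0.0306]
345 212 [ 0.5579 -0.0375  0.038 ]
[[ 6.79361241e-04 -2.62664774e-01  9.64886913e-01 -1.44877496e-01]
 [ 9.99999765e-01  9.21071670e-05 -6.79009908e-04  2.41966475e-04]
 [ 8.94789841e-05  9.64887148e-01  2.62664775e-01 -6.71507084e-02]
 [ 0.00000000e+00  0.00000000e+00  0.00000000e+00  1.00000000e+00]] [[400.21844576   0.         315.85740646]
 [  0.         400.21844576 240.65657668]
 [  0.           0.           1.        ]]
```

```bash
cat >> h.py <<'E'
def down(yaw):  # jaw axis (tool y) at world yaw [deg]
    a=np.radians(yaw);x=np.array([0,0,-1.]);y=np.array([np.cos(a),np.sin(a),0])
    return R.from_matrix(np.stack([x,y,np.cross(x,y)],1)).as_rotvec()
def rot2(a): a=np.radians(a);return np.array([[np.cos(a),-np.sin(a)],[np.sin(a),np.cos(a)]])
H=np.array([.4617,.2045]);PY=-117.2       # pin handle, yaw
RG=np.array([.5745,-.0402]);CY=-11.7      # ring, case yaw
def handle_at(phi,ring=None,cy=None,back=0.,ctr=None):
    """handle xy for pin yaw cy-phi with arc centre 50 mm before ring (back: further)"""
    ring=RG if ring is None else ring;cy=CY if cy is None else cy
    C=ring-(0.05+back)*rot2(cy)[:,0]
    return C-rot2(cy-phi)@np.array([.0087,.0492])
E
python3 - <<'E'
from h import *
print(manip.state()["clock"])
print([round(x,3) for x in manip.state()["joint_pos"]])
for k in (0,90,180,270):
    print("jaw=pinyaw+",k)
    for n,p,z,y in (("pick",H,.053,PY),("lift",H,.2,PY),("s120",handle_at(120,back=.03),.2,CY-120),("s120",handle_at(120),.056,CY-120),("s60",handle_at(60),.056,CY-60),("end",handle_at(0),.056,CY)):
        q=inverse_kinematics([*p,z],down(y+k));print(n,p.round(3),None if q is None else np.round(q,2))
E
```

```text
0.15
[np.float64(1.164), np.float64(0.265), np.float64(1.605), np.float64(-0.0), np.float64(1.274), np.float64(-0.037)]
jaw=pinyaw+ 0
pick [0.462 0.204] [0.37 0.14 2.13 0.   0.87 2.41]
lift [0.462 0.204] [ 0.37 -0.03  2.    0.    1.17  2.41]
s120 [0.465 0.015] [-0.02 -0.11  2.08 -0.    1.17  2.28]
s120 [0.495 0.009] [-0.03  0.12  2.15 -0.    0.88  2.27]
s60 [ 0.476 -0.037] [-0.13  0.09  2.18  0.    0.87  1.12]
end [ 0.507 -0.076] [-0.2   0.15  2.11 -0.    0.88  0.01]
jaw=pinyaw+ 90
pick [0.462 0.204] [0.37 0.14 2.13 0.   0.87 0.84]
lift [0.462 0.204] [ 0.37 -0.03  2.    0.    1.17  0.84]
s120 [0.465 0.015] [-0.02 -0.11  2.08 -0.    1.17  0.71]
s120 [0.495 0.009] [-0.03  0.12  2.15 -0.    0.88  0.7 ]
s60 [ 0.476 -0.037] [-0.13  0.09  2.18 -0.    0.87 -0.45]
end [ 0.507 -0.076] [-0.2   0.15  2.11 -0.    0.88 -1.56]
jaw=pinyaw+ 180
pick [0.462 0.204] [ 0.37  0.14  2.13  0.    0.87 -0.73]
lift [0.462 0.204] [ 0.37 -0.03  2.    0.    1.17 -0.73]
s120 [0.465 0.015] [-0.02 -0.11  2.08 -0.    1.17 -0.86]
s120 [0.495 0.009] [-0.03  0.12  2.15 -0.    0.88 -0.87]
s60 [ 0.476 -0.037] [-0.13  0.09  2.18 -0.    0.87 -2.02]
end [ 0.507 -0.076] None
jaw=pinyaw+ 270
pick [0.462 0.204] [ 0.37  0.14  2.13  0.    0.87 -2.3 ]
lift [0.462 0.204] [ 0.37 -0.03  2.    0.    1.17 -2.3 ]
s120 [0.465 0.015] [-0.02 -0.11  2.08 -0.    1.17 -2.43]
s120 [0.495 0.009] [-0.03  0.12  2.15 -0.    0.88 -2.45]
s60 [ 0.476 -0.037] None
end [ 0.507 -0.076] [-0.2   0.15  2.11  0.    0.88  1.58]
```

```bash
cat >> h.py <<'E'
def wcap(name):
    s=manip.state();c=cams.capture("wrist")
    T=np.array(c["T_tool_cam"]);M=R.from_rotvec(s["tcp_rot"]).as_matrix()
    Mc=M@T[:3,:3];tc=M@T[:3,3]+np.array(s["tool_pos"])
    c["MT"]=(Mc,tc);pickle.dump(c,open(name+".pkl","wb"));cv2.imwrite(f"pics/{name}.png",c["image"])
    return c,cloud(c,(Mc,tc))
E
python3 - <<'E'
from h import *
try:
    x=R.from_euler('z',CY,degrees=True).apply([1,0,0])[:2]
    manip.move_pose([*(RG-.06*x),.17],down(CY+90)); manip.dwell(.2); c,W=wcap("w_ring"); print(manip.state()["clock"],manip.state()["tool_pos"])
    manip.move_pose([*H,.2],down(PY+90)); manip.dwell(.2); c,W=wcap("w_pin"); print(manip.state()["clock"],manip.state()["tool_pos"],manip.state()["contact_force"])
except manip.IKError as e: print(e)
E
```

```text
2.9333 [ 0.51586793 -0.02761917  0.1700092 ]
5.175 [0.46177757 0.20427219 0.1999529 ] [0.43021744 0.59378421 0.94418258]
```

View pics/w_ring.png

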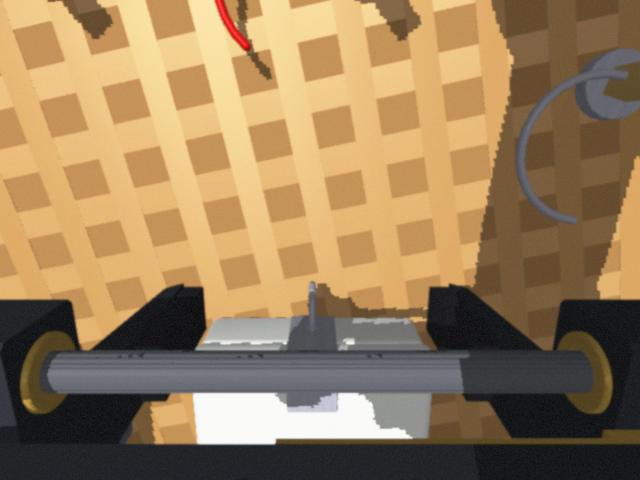

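View pics/w_pin.png

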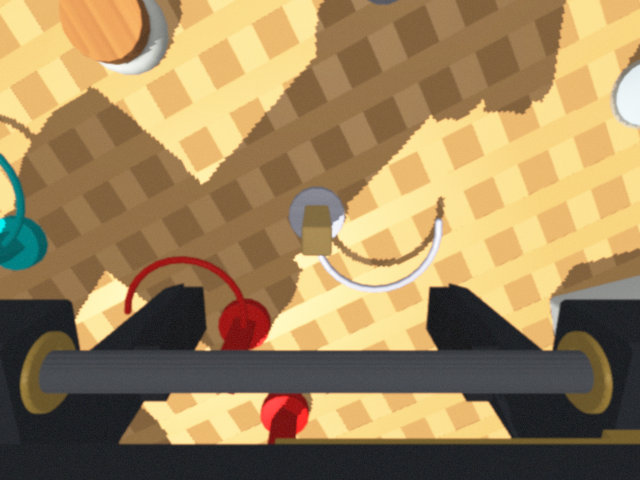

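Run:
```python
import cv2,numpy as np
a=cv2.imread("pics/w_ring.png")[270:350,260:370];b=cv2.imread("pics/w_pin.png")[180:300,280:450]
a=cv2.resize(a,None,fx=4,fy=4,interpolation=cv2.INTER_CUBIC);b=cv2.resize(b,None,fx=2.1,fy=2.1,interpolation=cv2.INTER_CUBIC)
h=max(a.shape[0],b.shape[0]);p=lambda i:cv2.copyMakeBorder(i,0,h-i.shape[0],0,0,0)
cv2.imwrite("pics/crop1.png",np.hstack([p(a),p(b)]))
from h import *
for n in("w_ring","w_pin"):
    c=pickle.load(open(n+".pkl","rb"));W=cloud(c,c["MT"])
    if n=="w_ring":
        v,u=np.mgrid[:480,:640]
        m=(u>300)&(u<325)&(v>275)&(v<345)&(W[...,2]>.01);Q=W[m]
        for r in range(280,340,3):
            k=(v[m]==r);print(r,[(int(uu),*map(float,q.round(3))) for uu,q in zip(u[m][k],Q[k])][:9])
    else:
        v,u=np.mgrid[:480,:640]
        reg=(u>270)&(u<450)&(v>180)&(v<300)
        t=W[reg&(W[...,2]>.09)];print("top",cv2.minAreaRect((t[:,:2]*1000).astype(np.float32)),t[:,2].mean(),len(t))
        P=W[reg&(W[...,2]>.024)&(W[...,2]<.04)];P=P[np.hypot(*(P[:,:2]-H).T)>.03]
        from scipy.optimize import least_squares
        f=least_squares(lambda x:np.hypot(P[:,0]-x[0],P[:,1]-x[1])-.05,[.5,.17],loss='soft_l1',f_scale=.002);print("arc",f.x,np.median(P[:,2]),len(P),np.abs(f.fun).mean())
        F=W[reg&(W[...,2]>.009)&(W[...,2]<.018)&(u<350)];print("foot",cv2.minEnclosingCircle((F[:,:2]*1000).astype(np.float32)))
        d=f.x-H;print("yaw",np.degrees(np.arctan2(d[1],d[0]))-80,np.hypot(*d))
```

```text
280 []
283 [(309, 0.558, -0.041, 0.03), (310, 0.557, -0.04, 0.033), (311, 0.557, -0.04, 0.032), (312, 0.557, -0.039, 0.032), (313, 0.558, -0.038, 0.031), (314, 0.558, -0.038, 0.03)]
286 [(309, 0.559, -0.042, 0.033), (310, 0.558, -0.041, 0.036), (311, 0.558, -0.04, 0.036), (312, 0.559, -0.039, 0.035), (313, 0.558, -0.038, 0.036), (314, 0.559, -0.038, 0.035)]
289 [(309, 0.56, -0.042, 0.037), (310, 0.559, -0.041, 0.038), (311, 0.559, -0.04, 0.039), (312, 0.559, -0.039, 0.04), (313, 0.56, -0.039, 0.038), (314, 0.56, -0.038, 0.039)]
292 [(309, 0.56, -0.042, 0.041), (310, 0.561, -0.041, 0.041), (311, 0.561, -0.04, 0.041), (312, 0.561, -0.04, 0.042), (313, 0.561, -0.039, 0.04), (314, 0.561, -0.038, 0.04)]
295 [(309, 0.562, -0.042, 0.044), (310, 0.562, -0.041, 0.043), (311, 0.562, -0.041, 0.044), (312, 0.562, -0.04, 0.044), (313, 0.562, -0.039, 0.044), (314, 0.563, -0.038, 0.043)]
298 [(309, 0.563, -0.042, 0.045), (310, 0.564, -0.042, 0.044), (311, 0.564, -0.041, 0.045), (312, 0.564, -0.04, 0.045), (313, 0.564, -0.039, 0.046), (314, 0.564, -0.039, 0.045)]
301 [(308, 0.566, -0.044, 0.044), (3
[... 2702 characters left out ...]
2, 0.039), (306, 0.594, -0.051, 0.04), (307, 0.594, -0.05, 0.041), (308, 0.594, -0.05, 0.04), (309, 0.594, -0.049, 0.04)]
337 [(301, 0.593, -0.055, 0.044), (302, 0.593, -0.054, 0.044), (303, 0.593, -0.053, 0.045), (304, 0.594, -0.053, 0.044), (305, 0.594, -0.052, 0.045), (306, 0.594, -0.051, 0.044), (307, 0.594, -0.05, 0.044), (308, 0.595, -0.05, 0.043), (309, 0.594, -0.049, 0.045)]
top ((480.6871643066406, 194.24710083007812), (20.154258728027344, 62.3389892578125), 64.42056274414062) 0.12167231751548299 1244
arc [0.50091294 0.17373726] 0.03128919588406279 1258 0.001415045937797665
foot ((461.48394775390625, 203.2152099609375), 23.876163482666016)
yaw -118.11436226026743 0.04983975106881407
```

View pics/crop1.png

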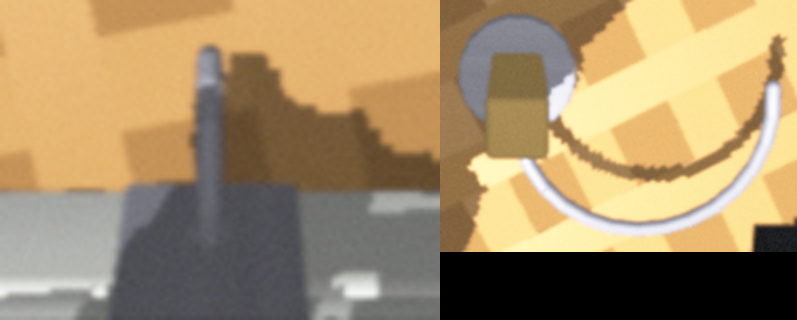

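Wrist view: the ring is edge-on at (312,282–330) and the pin handle top is at (317,240), with the C running right to its tip at (440,220). Both agree with the top view to about 2 mm. Fixing the ring at about (0.5755,-0.0417), I'll now grasp.

```bash
sed -i 's/^RG=.*/RG=np.array([.5755,-.0417]);CY=-11.6/; s/^H=.*/H=np.array([.4616,.2042]);PY=-117.4/' h.py
python3 - <<'E'
from h import *
c=pickle.load(open("w_pin.pkl","rb"));W=cloud(c,c["MT"]);v,u=np.mgrid[:480,:640]
t=W[(u>295)&(u<335)&(v>220)&(v<262)&(W[...,2]>.09)&(W[...,2]<.105)];print(cv2.minAreaRect((t[:,:2]*1000).astype(np.float32)),t[:,2].mean())
try:
    manip.set_gripper(.06,20)
    manip.move_linear([*H,.053],rate=.12,rot=down(PY+90))
    s=manip.state();print(s["clock"],s["tool_pos"],s["contact_force"])
    manip.set_gripper(0.0,30)
    s=manip.state();print(s["clock"],s["gripper_width"],s["contact_force"],s["moment"])
    manip.move_linear([*H,.2],rate=.12)
    manip.dwell(.2);s=manip.state();print(s["clock"],s["gripper_width"],s["contact_force"],s["moment"])
    wcap("w_held")
except manip.IKError as e: print(e)
E
```

```text
((461.6422119140625, 203.31398010253906), (19.899145126342773, 19.74518394470215), 62.69896697998047) 0.09459451840627017
7.1333 [0.46239402 0.20450257 0.05381585] [ 0.02502572 -0.3257327   0.6427232 ]
7.8167 0.019646067341579063 [ 1.54705175 -0.28890939  0.21485495] [-0.04814183  0.11652523  0.00435395]
9.3917 0.019578177974003453 [-0.53093718  0.53735369 -2.22481384] [-0.00403563  0.09894778  0.00302503]
```

View pics/w_held.png

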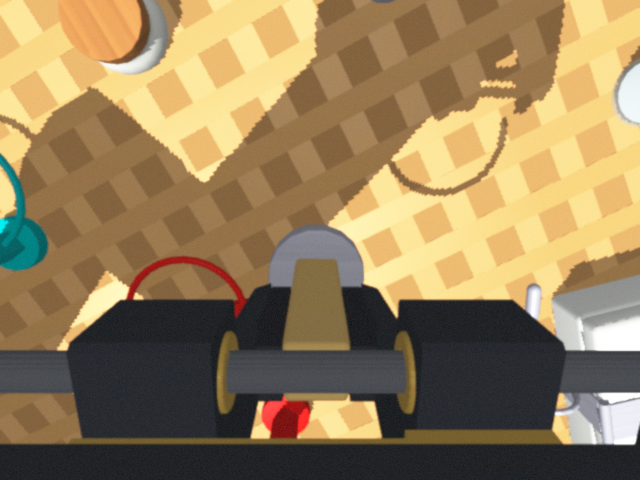

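The pin is held: width 19.6 mm, weight 2.2–2.9 N. The foot is at (317,258) and the tip at (534,288). Next I'll measure how the pin sits in the tool frame.

Run:
```python
from h import *
c=pickle.load(open("w_held.pkl","rb"));T=np.array(c["T_tool_cam"]);W=cloud(c,(T[:3,:3],T[:3,3]))
v,u=np.mgrid[:480,:640]
m=(u>520)&(u<550)&(v>280)&(v<312)&(W[...,0]<.06);P=W[m];print("tip tool xyz",np.median(P,0),P.min(0),P.max(0),len(P))
m=(u>260)&(u<370)&(v>215)&(v<285)&(W[...,0]>.02)&(W[...,0]<.06);F=W[m]
print("foot",np.median(F[:,0]),cv2.minEnclosingCircle((F[:,1:]*1000).astype(np.float32)),len(F), F.min(0),F.max(0))
# handle sides near top-of-visible
m=(u>285)&(u<350)&(v>345-80)&(v<349);Q=W[m];print("handle",np.percentile(Q,[5,50,95],axis=0).round(4))
```

```text
tip tool xyz [0.02164274 0.09727524 0.00418179] [-0.07509369  0.03954377 -0.03467851] [0.02562037 0.10144073 0.01188497] 420
foot 0.04009750970345041 ((-0.04154200106859207, 0.38889414072036743), 23.830413818359375) 4153 [ 0.0200244  -0.0236438  -0.02291556] [0.05367924 0.02351779 0.00557046]
handle [[nan nan nan]
 [nan nan nan]
 [nan nan nan]]
```

Run:
```python
from h import *
def st(t):
    s=manip.state();print(t,round(s["clock"],2),np.round(s["tool_pos"],4),np.round(s["contact_force"],1),np.round(s["moment"],2))
try:
    o=down(CY-120+90)
    manip.move_pose([*handle_at(120,back=.03),.2],o);st("above")
    manip.move_linear([*handle_at(120,back=.03),.0565],rate=.12,rot=o);st("down")
    manip.move_linear([*handle_at(120),.0565],rate=.08,rot=o);manip.dwell(.15);st("in")
    for n in("top","scene"):
        c=cams.capture(n);cv2.imwrite(f"pics/{n}1.png",c["image"])
except manip.IKError as e: print("IK",e)
a=cv2.imread("pics/top1.png")[150:290,270:440];b=cv2.imread("pics/scene1.png")[200:350,220:380]
cv2.imwrite("pics/crop2.png",np.hstack([cv2.resize(a,(400,330)),cv2.resize(b,(352,330))]))
```

```text
above 10.22 [0.4663 0.014  0.2001] [-0.6  0.3 -2.6] [0.04 0.09 0.02]
down 11.57 [0.4669 0.0136 0.0573] [-0.3  0.5 -1.4] [-0.    0.12 -0.02]
in 12.24 [0.4949 0.0076 0.0562] [ 0.3 -0.7 -1.7] [ 0.04  0.13 -0.  ]
```

View pics/crop2.png

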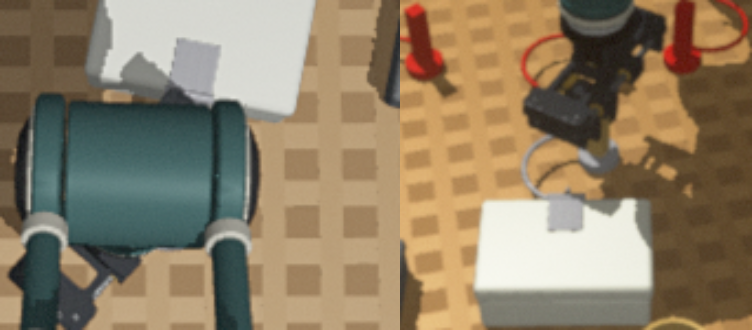

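The scene crop shows the pin held just before the case, with its tip beside the hasp on the -y side and no contact. Now I'll turn it in about the arc centre.

Run:
```python
from h import *
f0=np.array(manip.state()["contact_force"])
try:
    for phi in np.arange(110,-1,-10):
        manip.move_linear([*handle_at(phi),.0565],rate=.045,rot=down(CY-phi+90))
        s=manip.state();f=np.array(s["contact_force"]);print(phi,round(s["clock"],2),np.round(s["tool_pos"],4),(f).round(1),np.round(s["moment"],2))
        if np.linalg.norm(f-f0)>6: print("STOP");break
    manip.dwell(.2);s=manip.state();print(s["clock"],s["tool_pos"],s["contact_force"])
    wcap("w_end");c=cams.capture("scene");cv2.imwrite("pics/scene2.png",c["image"]);pickle.dump(c,open("scene2.pkl","wb"))
except manip.IKError as e: print("IK",e)
b=cv2.imread("pics/scene2.png")[200:350,220:380];cv2.imwrite("pics/crop3.png",cv2.resize(b,(640,600)))
```

```text
110 12.68 [0.489  0.0016 0.0565] [-0.   0.6 -1.6] [-0.04  0.09 -0.01]
100 13.03 [ 0.4842 -0.0053  0.0566] [-0.3 -0.2 -2.4] [-0.05  0.08 -0.02]
90 13.37 [ 0.4804 -0.0131  0.0566] [ 0.   0.3 -1.7] [-0.05  0.15  0.02]
80 13.71 [ 0.4778 -0.0214  0.0566] [ 0.3 -0.8 -2. ] [-0.05  0.08 -0.01]
70 14.05 [ 0.4767 -0.03    0.0565] [-0.9  0.6 -1.8] [-0.05  0.05  0.02]
60 14.39 [ 0.4772 -0.0387  0.0565] [ 0.3 -0.3 -2.6] [ 0.    0.07 -0.01]
50 14.73 [ 0.4791 -0.0471  0.0565] [ 0.9 -0.4 -2. ] [0.02 0.12 0.04]
40 15.07 [ 0.4825 -0.0551  0.0565] [ 0.  -0.5 -2.2] [0.01 0.02 0.03]
30 15.42 [ 0.4872 -0.0624  0.0564] [ 0.2  0.3 -2. ] [-0.07  0.06 -0.  ]
20 15.76 [ 0.4931 -0.0687  0.0564] [-0.1 -0.  -2.4] [-0.06  0.04 -0.03]
10 16.1 [ 0.5    -0.0739  0.0564] [ 0.4 -0.  -2.5] [-0.01  0.01  0.06]
0 16.44 [ 0.5077 -0.0778  0.0564] [ 0.3 -0.3 -1.6] [ 0.02 -0.03 -0.01]
16.6417 [ 0.50765562 -0.07788071  0.05635985] [ 0.06238573  0.82434878 -2.30409796]
```

View pics/w_end.png

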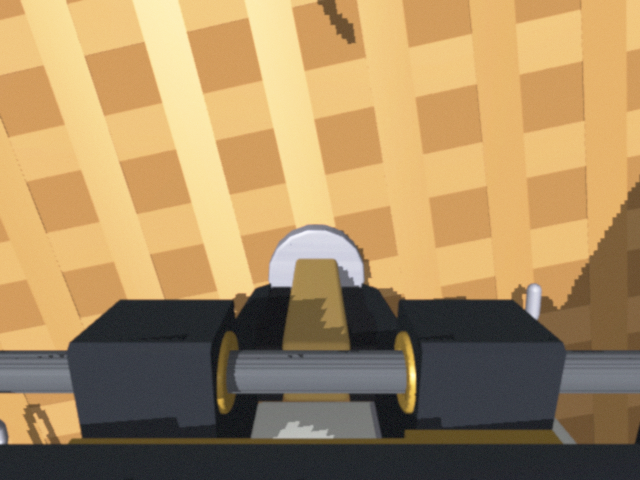

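View pics/crop3.png

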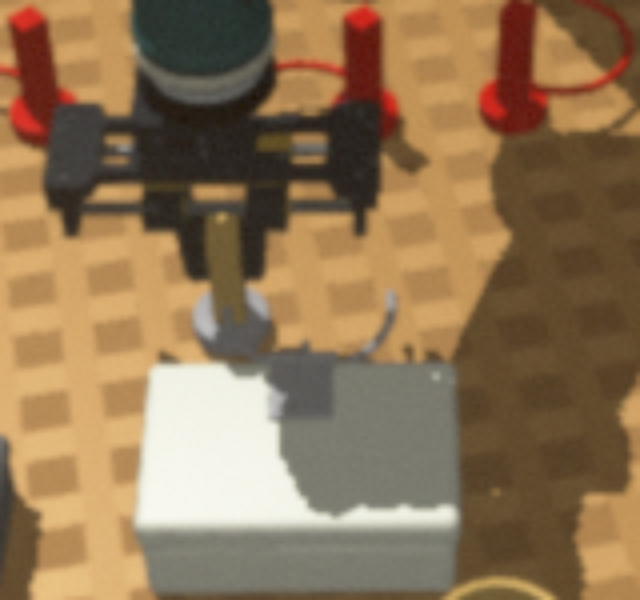

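The C is through the ring: its tip is visible on the +y side of the hasp at crop (390,300), and no contact force appeared. I'll set the pin down, release, back straight up and inspect.

Run:
```python
from h import *
p=handle_at(0);o=down(CY+90)
def st(t):
    s=manip.state();print(t,round(s["clock"],2),np.round(s["tool_pos"],4),np.round(s["contact_force"],1),np.round(s["moment"],2),s["gripper_width"])
try:
    manip.move_linear([*p,.0532],rate=.02,rot=o);manip.dwell(.15);st("low")
    manip.set_gripper(.05);st("open")
    manip.move_linear([*p,.23],rate=.15,rot=o);manip.dwell(.2);st("up")
    wcap("w_rel")
    for n in("top","scene"):
        c=cams.capture(n);cv2.imwrite(f"pics/{n}3.png",c["image"]);pickle.dump(c,open(n+"3.pkl","wb"))
except manip.IKError as e: print("IK",e)
a=cv2.imread("pics/top3.png")[150:290,270:440];b=cv2.imread("pics/scene3.png")[200:350,220:380]
cv2.imwrite("pics/crop4.png",np.hstack([cv2.resize(a,(400,330)),cv2.resize(b,(352,330))]))
```

```text
low 17.21 [ 0.5079 -0.0781  0.0531] [ 0.2  0.7 -2.3] [ 0.08  0.05 -0.  ] 0.01994673242998936
open 17.82 [ 0.5082 -0.0781  0.0533] [-0.4 -0.6  0.8] [0.07 0.02 0.01] 0.05045321636656664
up 19.34 [ 0.5076 -0.078   0.229 ] [-0.6  0.7 -1.2] [ 0.05  0.05 -0.04] 0.05004409617837115
```

View pics/w_rel.png

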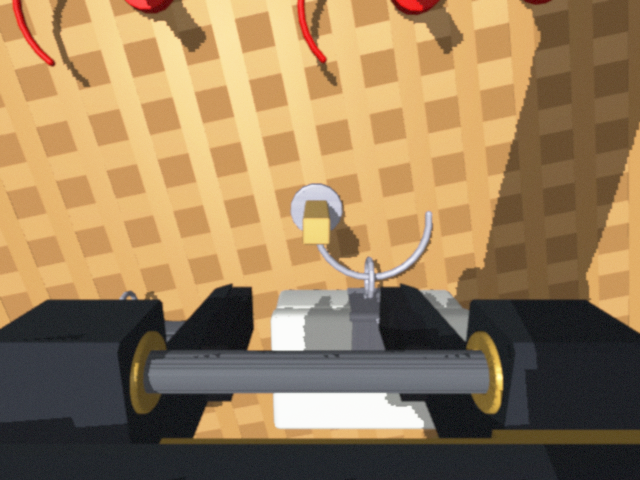

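View pics/crop4.png

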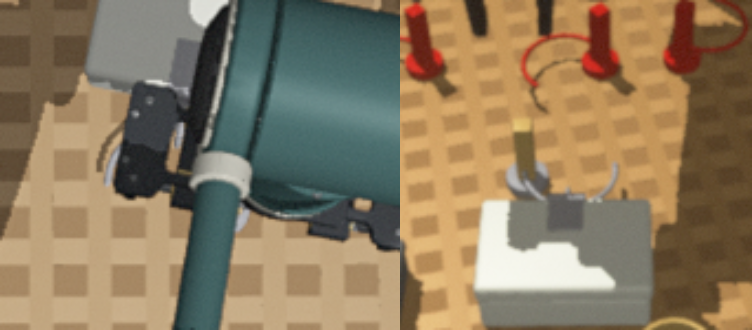

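The pin stands released on its foot. In the wrist view the handle is at (317,232), the C runs through the ring at (370,275), and the tip is at (429,213). Now I'll measure the fit numerically and move the arm aside for an unobstructed top view.

```bash
cat > meas.py <<'E'
from h import *
from scipy.optimize import least_squares
def meas(W,reg,hreg=None,ringcap=0.057):
    x,y=rot2(CY).T
    q=W[reg];q=q[~np.isnan(q[:,0])]
    loc=lambda p:(p[:,:2]-RG)@rot2(CY)     # case frame, ring nominal at 0
    L=loc(q)
    k=(q[:,2]>.022)&(q[:,2]<.038)&(np.hypot(L[:,0]+.1-.05,L[:,1])>.04)&(np.hypot(L[:,0]+.05,L[:,1])<.06)&(np.abs(L[:,1])>.008)&(np.hypot(L[:,0]+.0587,L[:,1]+.0492)>.027)
    P=L[k];f=least_squares(lambda c:np.hypot(P[:,0]-c[0],P[:,1]-c[1])-.05,[-.05,0],loss='soft_l1',f_scale=.002)
    a=np.degrees(np.arctan2(P[:,1]-f.x[1],P[:,0]-f.x[0]))
    print("arc centre (case fr, nominal -50,0) mm",(f.x*1e3).round(1),len(P),"ang",np.percentile(a,[1,99]).round(1))
    k=(q[:,2]>.085)&(q[:,2]<.104)&(np.hypot(L[:,0]+.0587,L[:,1]+.0492)<.03);t=L[k]
    rc=cv2.minAreaRect((t*1000).astype(np.float32));print("handle top (nominal -58.7,-49.2)",np.round(rc[0],1),np.round(rc[1],1),"sq ang",round(rc[2],1),round(q[k,2].mean(),4))
    d=f.x*1e3-np.array(rc[0]);print("yaw err from handle->centre",round(np.degrees(np.arctan2(d[1],d[0]))-80,2),np.hypot(*d).round(1))
    k=(q[:,2]>.009)&(q[:,2]<.018)&(np.hypot(L[:,0]+.0587,L[:,1]+.0492)<.027);t=L[k]
    cc=cv2.minEnclosingCircle((t*1000).astype(np.float32));print("foot",np.round(cc[0],1),round(cc[1],1))
    k=(q[:,2]>.042)&(q[:,2]<ringcap)&(L[:,0]<.010)&(L[:,0]>-.022)&(np.abs(L[:,1])<.012);t=L[k]
    print("ring top pts: x",(np.percentile(t[:,0],[1,99])*1e3).round(1),"y med",(np.median(t[:,1])*1e3).round(1),"zmax",np.percentile(q[k,2],98).round(4),len(t))
    k=(q[:,2]>.027)&(q[:,2]<.04)&(L[:,0]<-.012)&(L[:,0]>-.026)&(np.abs(L[:,1])<.006);t=L[k]
    if len(t):print("ring front x",(np.percentile(t[:,0],3)*1e3).round(1),"y",(np.median(t[:,1])*1e3).round(1))
E
python3 - <<'E'
from meas import *
c=pickle.load(open("w_rel.pkl","rb"));W=cloud(c,c["MT"]);v,u=np.mgrid[:480,:640]
meas(W,(u>280)&(u<440)&(v>170)&(v<300))
try:
    manip.move_pose([.42,.30,.30],down(90))
    manip.dwell(.2);c=cams.capture("top");cv2.imwrite("pics/top4.png",c["image"]);pickle.dump(c,open("top4.pkl","wb"));print(manip.state()["clock"])
    W=cloud(c);meas(W,(u>300)&(u<420)&(v>150)&(v<290))
    W0=np.load("Wtop.npy")
except manip.IKError as e: print(e)
E
python3 - <<'E'
import cv2
cv2.imwrite("pics/crop5.png",cv2.resize(cv2.imread("pics/top4.png")[60:300,200:420],(660,600)[:2]) if 0 else cv2.resize(cv2.imread("pics/top4.png")[90:270,210:420],(700,600),interpolation=cv2.INTER_CUBIC))
E
```

```text
arc centre (case fr, nominal -50,0) mm [-50.   -0.8] 965 ang [-64.4 100.1]
handle top (nominal -58.7,-49.2) [-57.6 -49.5] [20.6 19.7] sq ang 0.1 0.0942
yaw err from handle->centre 1.08 49.3
foot [-57.7 -49.6] 23.9
ring top pts: x [-14.6   9.5] y med -1.8 zmax 0.051 163
ring front x -18.5 y -2.3
21.2083
arc centre (case fr, nominal -50,0) mm [-49.5   2.1] 203 ang [-67.4  99.9]
handle top (nominal -58.7,-49.2) [-58. -47.] [20.2 20. ] sq ang 87.1 0.096
yaw err from handle->centre 0.17 49.8
foot [-58.  -46.9] 23.9
ring top pts: x [-15.5   9.5] y med 1.2 zmax 0.0544 34
ring front x -18.0 y 2.4
```

View pics/crop5.png

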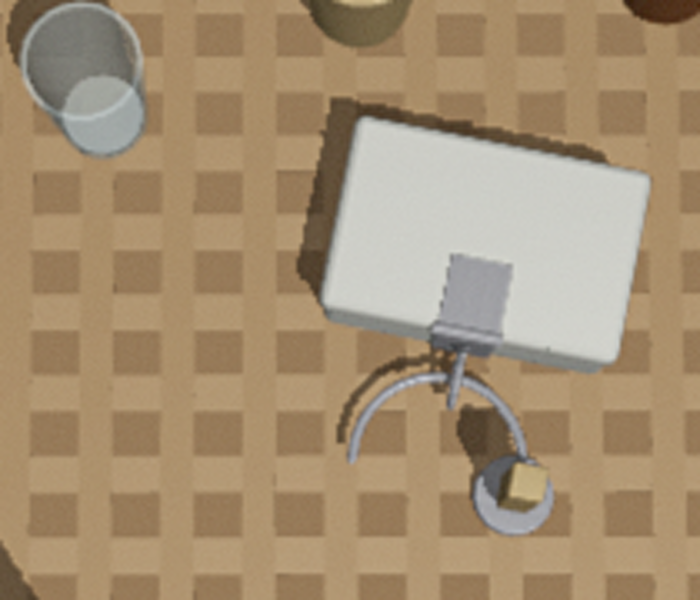

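The top view shows the pin standing upright with its C through the ring at crop (452,380), the handle at (515,490) and the tip at (352,458). The tumbler stands untouched at (85,80). Measured relative to the ring, the bend is about 1–2 mm off centre and the yaw error is 1° or less. Handing in.

Run:
```python
from h import *
print(manip.state()["clock"],manip.state()["contact_force"]);print(order.close_job())
```

```text
21.2083 [-0.84925298 -0.60248212 -0.53685769]
the job is handed in; nothing more can be done
None
```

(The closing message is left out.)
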